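# Proof-load a printed pull tab on the spring pull tester

### The job

Take the finished blue pull tab out of the red vise, first sliding the vise jaw about 2 cm back by its black knob, and set the tab's hole over the upright pin of the spring pull tester. Holding the tab by its rib, draw the spring out until the red pointer stands in the window of the green clip, and keep it there: the program finishes while still gripping the tab and holding the spring out at that mark. Leave the other things on the bench where they are.

Things in the scene. Friction and masses are not known exactly. Their poses are not given: they have to be found in the camera images.
- vise: Red rapid-action drill vise, 192 x 84 mm, fixed; its half-nut is released, so the jaw slides by hand. Origin: centre of its underside, on the bench. x points from the knob to the fixed jaw, y along the jaws. Jaws 70 mm wide, tops 50 mm above the bench; the clamped part is centred at x = +32 mm; the spindle bridge spans x -75 to -57 mm, 50 mm high.
- vise_jaw (a joint): How far the moving jaw, its spindle and its knob have slid back (along -x of the vise) from the clamped part, m: 0 clamped, 0.045 fully open. Slides with about 4 N of friction and stays where left.
- vise_knob (a point): Centre of the black round knob on the vise spindle's end: 28 mm diameter, 26 mm long, axis level along the vise's x, 36 mm above the bench; when clamped 112 mm from the vise origin along -x, with 24 mm of free spindle between knob and bridge. Can be pinched from above across the vise's y and pulled along -x; it does not turn.
- tab: The part: blue printed pull tab, about 45 g. Strap 90 (x) x 30 (y) x 6 mm with a 13.5 mm hole near its +x end; upright rib on it 50 mm long (x -40 to +10), 8 mm thick (y), top 46 mm above the underside. Origin: centre of the strap's underside; z up. Starts level in the vise, underside 42 mm above the bench, strap top 2 mm below the jaw tops, x (hole end) towards the vise's +y.
- tab_hole (a point): Centre of the hole at the strap's underside, 30 mm from the tab origin along its x. Axes as the tab's.
- tab_rib (a point): Middle of the rib, to be gripped across its 8 mm (tab y): 28 mm above the strap's underside, at x = -15 mm of the tab, 45 mm from the hole centre. Pulling by the rib tends to lift the hole end, so grip low on the rib and firmly (30 N or more). Axes as the tab's.
- tester: Spring pull tester fixed to the bench: flat-faced spring balance (aluminium housing 150 x 40 mm, white scale face 70 mm above the bench) on a dark base plate 205 x 84 mm. Origin on the bench, on the centre line, 30 mm behind the housing's front end; x points from the pin towards the housing; the draw rod pulls out along -x.
- draw (a joint): How far the draw rod (with its pin and pointer) is pulled out, m: 0 home, 0.065 stop. A spring pulls it home: 1.8 N at 0 and 0.15 N more per mm (5.5 N at 25 mm, 8.6 N at 45 mm).
- pin (a point): Foot of the upright steel pin on the draw rod's end block (22 x 20 mm, top 60 mm above the bench): 7 mm diameter, 20 mm high, last 6 mm tapered. The strap goes down onto the block, pin through the hole. Home: 75 mm from the tester origin along -x, 34 mm from block to housing. Axes as the tester's. When pulled, the hole's far side bears on it, so the hole centre runs about 3 mm ahead.
- pointer (a point): The red pointer, a bar 30 mm wide (y) and 2.5 mm thick (x) standing over the tester's face; this point is under its middle, on the face, 70 mm above the bench. Moves with the draw rod; home: x = +70 mm from the tester origin. Axes as the tester's.
- clip: Green marker clip fixed astride the tester's face at a different place each time (25 to 45 mm of draw). Two green bars across the face leave a window 10 mm long (x) between them; origin: middle of that window, on the face, 70 mm above the bench; axes as the tester's. The pointer is at the mark when its middle is in the window.
- bottle: Bystander: amber bottle, 60 mm diameter, 120 mm tall; origin at its foot.
- tape: Bystander: roll of blue tape, 72 mm diameter, 24 mm high, lying flat; origin at the centre of its underside.
- driver: Bystander: screwdriver with red handle lying along its x; origin on its underside.
- bits: Bystander: green bit case, 90 x 130 mm, 29 mm high; origin at the centre of its underside.

How it is judged:
On the way, in this order (a step that is already met when the one before it is completed fails the run):
1. the vise jaw is slid back at least 12 mm with the tab still lying in the vise (value of joint vise_jaw above 0.012 m and z of tab in the frame of vise below 0.05 m), for 0.2 s.
2. the tab is lifted clear of the vise in the gripper (z of tab in the frame of vise above 0.06 m and contact force between tab and vise below 0.05 N and contact force between the fingers and tab above 1 N), for 0.2 s.
3. the tab's hole is over the tester's pin (horizontal distance between tab_hole and pin below 0.006 m and z of tab_hole in the frame of pin between -0.004 and 0.01 m), for 0.2 s.
At the end, for the whole second after the job is handed in: Held by its rib, the tab sits with its hole on the pin (within 6 mm, under 10 mm up, tilt under 20 deg) and carries 3 N or more; the pointer is still, within 5 mm of the window's middle; the gripper is off the draw rod; the vise is open 12 mm or more; no bystander moved 30 mm (all of step 3 and x of pointer in the frame of clip between -0.005 and 0.005 m and velocity of joint draw between -0.01 and 0.01 m/s and contact force between tab and draw above 3 N and contact force between the fingers and tab above 2 N and contact force between each of the arm, the fingers and draw below 0.5 N and contact force between tab and vise below 0.1 N and angle between tab's own z axis and vertical below 0.35 rad and value of joint vise_jaw above 0.012 m and distance of each of bottle, tape, driver, bits from where it was at the start of the episode below 0.03 m); the arm keeps its last pose, push and grip.
It fails at once if the amber bottle is moved 30 mm or more (distance of bottle from where it was at the start of the episode above 0.03 m).
It fails at once if the tape roll is moved 30 mm or more (distance of tape from where it was at the start of the episode above 0.03 m).
It fails at once if the screwdriver is moved 30 mm or more (distance of driver from where it was at the start of the episode above 0.03 m).
It fails at once if the bit case is moved 30 mm or more (distance of bits from where it was at the start of the episode above 0.03 m).
It also fails if it takes over 61 s, if anything falls off the work surface, if the arm or the gripper's body presses on something with over 40 N, if the wrist force passes 120 N, or if a joint passes its speed limit or range.

### The arm

A 6-joint arm with a two-finger parallel gripper is mounted at the origin on the work surface. World frame = base frame: x ahead of the robot, y to its left, z up, the work surface at z = 0. Lengths are in m, angles in rad, forces in N, time in s.
With the tool pointing down it reaches from about 0.3 to 1 m from the base axis. Payload 5.1 kg.
Tool frame: the origin (TCP) lies at the very end of the fingers, on their centre line; the grasp point (between the pads) lies 19 mm behind it (ctrl.hold_point_z is the distance from the TCP to the grasp point, in m); z points along the fingers, y is the direction in which the jaws open and shut (so a half turn about z gives the same grasp; the last joint's range is limited). The gripper opens to 95 mm and grips with 3 to 60 N. Pads are 20 mm wide; open, the fingers measure 119 mm over their backs; the gripper's body (75 mm by 180 mm) begins 59 mm behind the grasp point.
Start: joints at [1.229, 0.124, 1.65, -0, 1.367, -0.083], TCP at [0.166, 0.628, 0.215] pointing down, gripper open.
Joint ranges: [-2.61, 2.61], [-1.02, 2.33], [0.03, 2.71], [-1.35, 4.49], [0.32, 2.68], [-2.91, 2.91]. Speed limits (rad/s): [2.57, 2.57, 3.14, 3.14, 3.14, 3.14].

### API

Orientations are given as [roll, pitch, yaw] about the fixed x, y, z axes, in that order (R = Rz(yaw) Ry(pitch) Rx(roll)).
In Python, from station import ctrl gives the robot as it stands.
- The arm moves only by the tool step_arm, never from a script. Its argument "steps" is a list of rows, each an object of numbers: "tx", "ty", "tz": the shift along the world's x, y, z in mm; "ax", "ay", "az": the turn, a rotation vector about the world's x, y, z in rad; "grip": the finger opening in mm, from 0 to 95.1. A call has 1 to 12 rows; each row is the pose to reach, as a shift and turn from the pose commanded when the call began; what a row does not reach only later rows make up. A row lasts 1/8 s, in which the tool goes at most 62.5 mm and 10.7 degrees, less where a joint would pass 70% of its speed; a pose out of reach is approached as far as the arm can. A call with a gripper value outside its range is refused whole. The fingers move at their own pace and stop on an object; "newtons" is the grip in N (left out, the last holds). Time passes only in rows, so rows that repeat a pose let the fingers close. It gives the time, the measured TCP pose, the force and the opening at its end, in the units of the state.
- ctrl.get_obs(): the state, without advancing time (a new reading comes with each control period).
- ctrl.grab_frame(name): name is "scene" or "top" or "wrist"; returns the picture (400x640x3 uint8, red, green, blue); there is no depth.
- ctrl.camera_info(name): a dict with "vertical_fov" (degrees; the focal length in pixels is half the picture's height over the tangent of half this angle, whatever the lens; pixels are square), "cx", "cy" (the principal point, pixels), "T" (4x4, takes a point from camera to world coordinates); the wrist camera has in their place "tool_from_camera" (4x4, takes a point from camera to tool coordinates, whose origin is the TCP and whose axes are the flange's). Camera axes: x right, y down, z forward; pixel columns grow to the right and rows downward; lengths in m; the calibration is good to about 2 mm. A picture is of the moment at which its call begins: read the wrist's pose just before it. camera_info takes no time and is no camera call.
- ctrl.close_job(): hands the job in, once; it reports no verdict.
The state is a dict: "time_s": time; "joint_pos": joint angles; "dq": joint speeds; "tau": joint torques, N m; "tcp_pos": TCP position; "tcp_rot": TCP orientation; "ft_force": force on the tool from outside, world axes, zero at the start; "torque": the same for the moment, N m; "grip_width": finger opening in m.
Only numpy, scipy, OpenCV 4.12 (cv2) and the standard library are available. Lean on these libraries where they do the work, as an engineer would, in place of code of your own. Each camera call takes 0.05 s, during which the arm holds its last target. There are 200 camera calls.

## Working session

There is one attempt and no reset: what is moved stays moved. The work goes in short steps, Python scripts to look and compute and a tool call to move; the robot and the scene stay as the last step left them, time stands still between calls to the robot, and variables do not carry over. Pictures are saved under pics/ and viewed, about 8 in all and at most 12, crops included, and the job is handed in when it is done.

Besides the shell and the picture viewer there is one more tool, called after "Request:" as name(argument=value, ...), one argument or row to a line, values as JSON. step_arm: Moves the arm, as the interface text tells. Its arguments: {"type":"object","properties":{"steps":{"type":"array","items":{"type":"object","properties":{"tx":{"type":"number"},"ty":{"type":"number"},"tz":{"type":"number"},"ax":{"type":"number"},"ay":{"type":"number"},"az":{"type":"number"},"grip":{"type":"number"}}}},"newtons":{"type":"number"}},"required":["steps"]}

```bash
mkdir -p pics; ls; cat > h.py <<'E'
import numpy as np, cv2
from station import ctrl
from scipy.spatial.transform import Rotation as R
def cam(name):
    i=ctrl.camera_info(name); f=200/np.tan(np.radians(i['vertical_fov'])/2)
    if 'T' in i: T=np.array(i['T'])
    else:
        o=ctrl.get_obs(); T=np.eye(4); T[:3,:3]=R.from_euler('xyz',o['tcp_rot']).as_matrix(); T[:3,3]=o['tcp_pos']; T=T@np.array(i['tool_from_camera'])
    return f,i['cx'],i['cy'],T
def snap(name,fn):
    c=cam(name); im=ctrl.grab_frame(name); cv2.imwrite('pics/'+fn+'.png',np.array(im)[:,:,::-1]); np.savez('pics/'+fn+'.npz',f=c[0],cx=c[1],cy=c[2],T=c[3])
    return im
def px(fn,u,v,z):
    c=np.load('pics/'+fn+'.npz'); T=c['T']; d=T[:3,:3]@np.array([(u-c['cx'])/c['f'],(v-c['cy'])/c['f'],1]); o=T[:3,3]
    return o+d*(z-o[2])/d[2]
def proj(fn,p):
    c=np.load('pics/'+fn+'.npz'); q=np.linalg.inv(c['T'])@np.append(p,1); return c['f']*q[0]/q[2]+c['cx'],c['f']*q[1]/q[2]+c['cy']
E
python3 - <<'E'
from h import *
print(ctrl.get_obs(), ctrl.hold_point_z)
for n in('top','scene','wrist'): snap(n,n+'0'); print(n,cam(n))
E
```

```text
pics
{'time_s': 0.0, 'joint_pos': array([ 1.22937919e+00,  1.24487971e-01,  1.65164987e+00, -1.13142971e-05,
        1.36748926e+00, -8.26226145e-02]), 'dq': array([ 5.75338243e-05, -2.36500226e-04,  1.01155204e-04, -1.82971547e-03,
       -1.09554216e-03, -6.77495589e-04]), 'tau': array([-3.11825188e-04, -4.17601275e+01, -3.59936035e+01,  7.74304778e-02,
        4.91301797e-02, -1.75535988e-04]), 'tcp_pos': array([0.16617828, 0.6277453 , 0.2134124 ]), 'tcp_rot': array([-3.13956423e+00, -1.56861524e-04,  2.88280027e+00]), 'ft_force': array([0.15572487, 0.00313128, 0.18251815]), 'torque': array([ 0.00955752,  0.01444393, -0.00765193]), 'grip_width': 0.09501476076436362} 0.0188
top (np.float64(391.8048409920616), 321.22476980078386, 197.9071549752391, array([[-7.98302859e-03, -9.83634458e-01,  1.79998677e-01,
         3.57935825e-01],
       [-9.99968120e-01,  7.82088144e-03, -1.61048743e-03,
        -2.15779013e-02],
       [ 1.76382620e-04, -1.80005795e-01, -9.83665534e-01,
         1.27172111e+00],
       [ 0.00000000e+00,  0.00000000e+00,  0.00000000e+00,
         1.00000000e+00]]))
scene (np.float64(452.23894384312524), 320.35584001670446, 205.41652019578171, array([[-0.6999859 ,  0.56988904, -0.4304024 ,  1.01240142],
       [ 0.71405652,  0.54841008, -0.43516626,  0.47386835],
       [-0.01195947, -0.61194188, -0.79081231,  0.927312  ],
       [ 0.        ,  0.        ,  0.        ,  1.        ]]))
wrist (np.float64(301.06536609179375), 319.08249571252827, 200.60327074578294, array([[ 2.55368685e-01,  9.34530991e-01,  2.47868234e-01,
         9.73533954e-02],
       [ 9.66843240e-01, -2.46570862e-01, -6.64602107e-02,
         6.47735539e-01],
       [-9.92042558e-04,  2.56621583e-01, -9.66511448e-01,
         3.84419182e-01],
       [ 0.00000000e+00,  0.00000000e+00,  0.00000000e+00,
         1.00000000e+00]]))
```

View pics/top0.png

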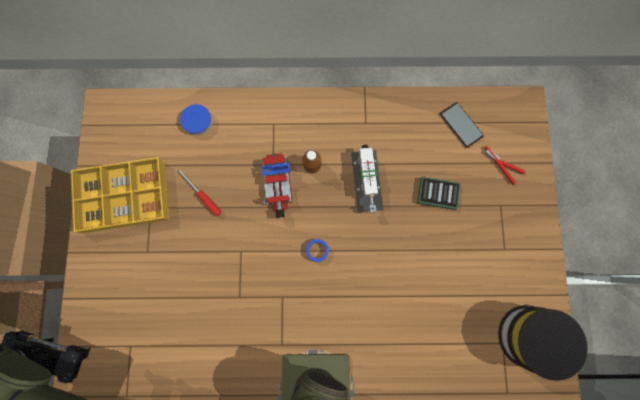

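View pics/scene0.png

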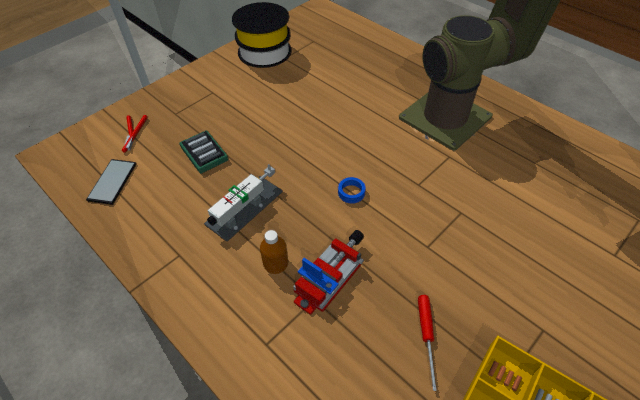

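The top picture shows the vise at about (277,185), with the knob at (280,213) nearest the robot and the bottle at (312,160). The tester is at (367,180) with its pin at (373,208), and the scene picture agrees. Next I'll enlarge the top view.

```bash
python3 - <<'E'
from h import *
im=cv2.imread('pics/top0.png')[140:225,240:400]
cv2.imwrite('pics/c1.png',cv2.resize(im,None,fx=5,fy=5,interpolation=cv2.INTER_CUBIC))
print(px('top0',280,213,.036),px('top0',275,165,.05),px('top0',373,208,.07),px('top0',368,150,.07),px('top0',312,157,.12))
E
```

```text
[0.53625228 0.10803577 0.036     ] [0.69037535 0.12437247 0.05      ] [ 0.54471596 -0.18397147  0.07      ] [ 0.73198251 -0.17397075  0.07      ] [0.69560055 0.00362775 0.12      ]
```

View pics/c1.png

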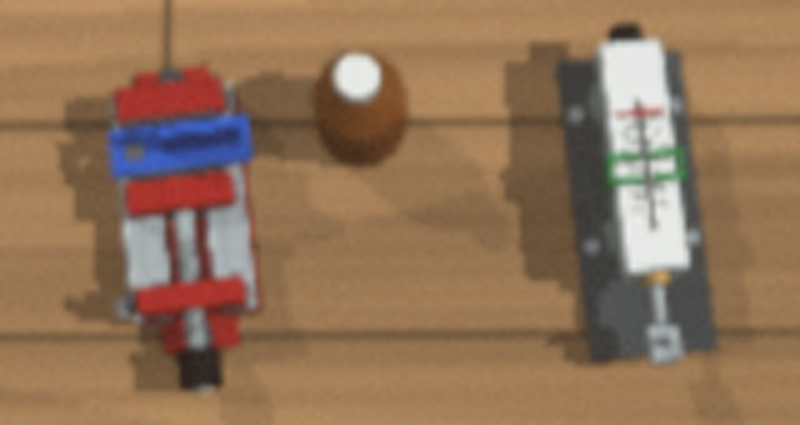

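The enlarged crop shows the knob at about (280,214) and the fixed jaw at (274,159). The pin block is at (373,209), and the pointer sits ahead of the clip on the scale. I'm moving above the knob now.

Request:
step_arm(
  steps=[
    {"tx":60,"ty":-90,"tz":20,"az":0.06},
    {"tx":110,"ty":-150,"tz":20,"az":0.12},
    {"tx":145,"ty":-205,"tz":20,"az":0.18},
    {"tx":180,"ty":-255,"tz":20,"az":0.25},
    {"tx":215,"ty":-305,"tz":20,"az":0.3},
    {"tx":250,"ty":-355,"tz":20,"az":0.38},
    {"tx":285,"ty":-405,"tz":20,"az":0.38},
    {"tx":320,"ty":-455,"tz":20,"az":0.38},
    {"tx":355,"ty":-500,"tz":10,"az":0.38},
    {"tx":370,"ty":-520,"tz":0,"az":0.38},
    {"tx":370,"ty":-520,"tz":0,"az":0.38},
    {"tx":370,"ty":-520,"tz":0,"az":0.38},
  ],
)

```text
$.steps[0]: bad value
```

```bash
python3 - <<'E'
from h import *
im=snap('wrist','w1'); o=ctrl.get_obs(); print(o['time_s'],o['tcp_pos'],o['tcp_rot'],o['joint_pos'])
E
```

```text
0.2 [0.1662505  0.62794894 0.21384087] [-3.14026459e+00 -1.00547434e-04  2.88277590e+00] [ 1.22937863e+00  1.24251693e-01  1.65118375e+00 -9.56741745e-06
  1.36748904e+00 -8.25990723e-02]
```

View pics/w1.png

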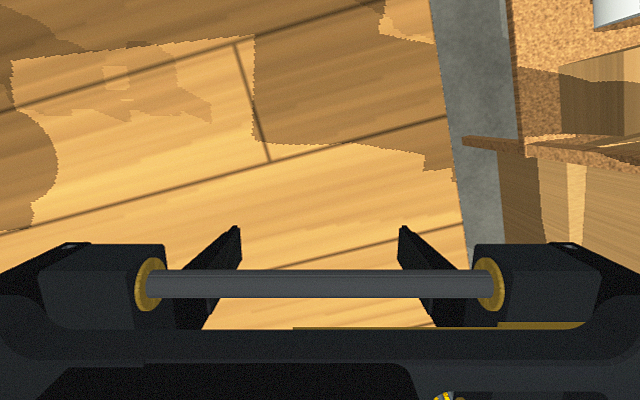

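The first move was refused, so the arm has not moved. The wrist picture shows only bench, with the fingertips at (220,250) and (410,250). The camera looks towards tool +x, so I'll go above the fixed jaw and look back at the vise, giving all fields this time.

Request:
step_arm(
  steps=[
    {"tx":40,"ty":-40,"tz":5,"ax":0,"ay":0,"az":0.06,"grip":95},
    {"tx":80,"ty":-80,"tz":10,"ax":0,"ay":0,"az":0.12,"grip":95},
    {"tx":125,"ty":-120,"tz":20,"ax":0,"ay":0,"az":0.18,"grip":95},
    {"tx":170,"ty":-160,"tz":20,"ax":0,"ay":0,"az":0.24,"grip":95},
    {"tx":215,"ty":-200,"tz":20,"ax":0,"ay":0,"az":0.3,"grip":95},
    {"tx":260,"ty":-240,"tz":20,"ax":0,"ay":0,"az":0.38,"grip":95},
    {"tx":305,"ty":-280,"tz":20,"ax":0,"ay":0,"az":0.38,"grip":95},
    {"tx":350,"ty":-325,"tz":20,"ax":0,"ay":0,"az":0.38,"grip":95},
    {"tx":395,"ty":-365,"tz":20,"ax":0,"ay":0,"az":0.38,"grip":95},
    {"tx":440,"ty":-410,"tz":20,"ax":0,"ay":0,"az":0.38,"grip":95},
    {"tx":485,"ty":-455,"tz":20,"ax":0,"ay":0,"az":0.38,"grip":95},
    {"tx":520,"ty":-495,"tz":20,"ax":0,"ay":0,"az":0.38,"grip":95},
  ],
)

```text
time_s: 1.7
tcp_pos: [0.6877, 0.1315, 0.2342]
tcp_rot: [3.141, -0.0, -3.021]
ft_force: [0.3, 0.3, -0.5]
grip_width: 0.0953
```

Request:
step_arm(
  steps=[
    {"tx":0,"ty":0,"tz":0,"ax":0,"ay":0,"az":0,"grip":95},
    {"tx":0,"ty":0,"tz":0,"ax":0,"ay":0,"az":0,"grip":95},
  ],
)

```text
time_s: 1.95
tcp_pos: [0.686, 0.1335, 0.2341]
tcp_rot: [3.141, -0.001, -3.021]
ft_force: [-0.5, 0.4, 0.2]
grip_width: 0.0949
```

```bash
python3 - <<'E'
from h import *
im=snap('wrist','w2'); o=ctrl.get_obs(); print(o['time_s'],o['tcp_pos'],o['tcp_rot'],o['joint_pos'])
E
```

```text
2.0 [0.68573557 0.13407298 0.23436379] [ 3.14121048e+00 -7.52939233e-04 -3.01972086e+00] [ 1.16135656e-01  2.18522078e-01  1.51022853e+00  3.82566371e-04
  1.41359717e+00 -1.57659236e+00]
```

View pics/w2.png

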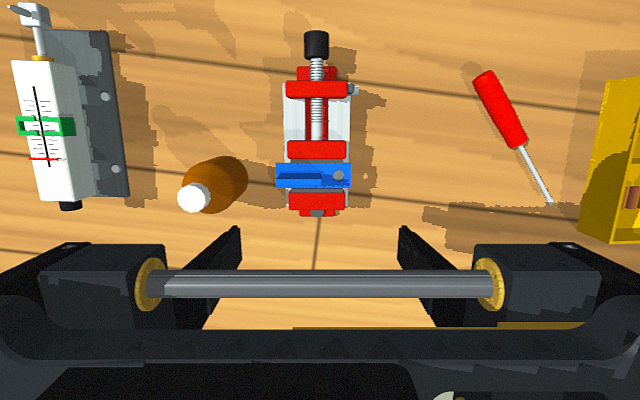

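The wrist view shows the knob at about (316,45), the bridge at (317,89) and the moving jaw at (316,149). The tab's strap spans (276..351,175), with its hole at (339,175), and the bottle is at (210,185).

```bash
python3 - <<'E'
from h import *
P=lambda u,v,z: px('w2',u,v,z)
for n,a in dict(knobtop=(316,42,.05),knobax=(316.5,45,.036),bridge=(317,88,.05),mjaw=(316,149,.05),fjaw=(317,203,.05),strapL=(276,176,.048),strapR=(352,176,.048),hole=(339,175,.048),ribL=(289,179,.088),ribR=(328,179,.088),bottle=(193,197,.12)).items(): print(n,P(*a).round(4))
# fit vise pose: project model for candidates
from scipy.optimize import least_squares
obs=[((-112,0,50),(316.3,42)),((-75,35*0,50),(317,81)),((-57,0,50),(317,96)),((32,45,48),(351.5,176)),((32,-45,48),(276,176)),((32,30,48),(339,175))]
def res(p):
    c,s=np.cos(p[2]),np.sin(p[2]); r=[]
    for (x,y,z),uv in obs:
        w=np.array([p[0]+(c*x-s*y)/1e3,p[1]+(s*x+c*y)/1e3,z/1e3]); r+=list(np.array(proj('w2',w))-uv)
    return r
q=least_squares(res,[.65,.12,.12]).x; print(q,np.round(res(q),1))
c,s=np.cos(q[2]),np.sin(q[2])
for n,(x,y) in dict(knob=(-112,0),rib=(32,-15),tab=(32,0)).items(): print(n,q[0]+(c*x-s*y)/1e3,q[1]+(s*x+c*y)/1e3)
E
```

```text
knobtop [0.5347 0.113  0.05  ]
knobax [0.5344 0.1134 0.036 ]
bridge [0.5805 0.1196 0.05  ]
mjaw [0.6472 0.1265 0.05  ]
fjaw [0.7118 0.1354 0.05  ]
strapL [0.685  0.0826 0.048 ]
strapR [0.674  0.1731 0.048 ]
hole [0.6746 0.1575 0.048 ]
ribL [0.6787 0.1015 0.088 ]
ribR [0.6737 0.1429 0.088 ]
bottle [0.7014 0.0128 0.12  ]
[0.64674425 0.12504265 0.09784551] [ 0.6  0.8 -0.8 -1.3 -1.1  0.9  0.3  0.2  0.8 -1.6  0.3  0.9]
knob 0.5352799518520932 0.1141014294024491
rib 0.6800565339600825 0.11324045720274502
tab 0.678591192085986 0.1281687113937755
```

Request:
step_arm(
  newtons=20,
  steps=[
    {"tx":-55,"ty":-7,"tz":-20,"ax":0,"ay":0,"az":0,"grip":60},
    {"tx":-110,"ty":-14,"tz":-40,"ax":0,"ay":0,"az":0,"grip":60},
    {"tx":-151,"ty":-20,"tz":-70,"ax":0,"ay":0,"az":0,"grip":60},
    {"tx":-151,"ty":-20,"tz":-120,"ax":0,"ay":0,"az":0,"grip":60},
    {"tx":-151,"ty":-20,"tz":-160,"ax":0,"ay":0,"az":0,"grip":60},
    {"tx":-151,"ty":-20,"tz":-190,"ax":0,"ay":0,"az":0,"grip":60},
    {"tx":-151,"ty":-20,"tz":-212,"ax":0,"ay":0,"az":0,"grip":60},
    {"tx":-151,"ty":-20,"tz":-212,"ax":0,"ay":0,"az":0,"grip":60},
    {"tx":-151,"ty":-20,"tz":-212,"ax":0,"ay":0,"az":0,"grip":20},
    {"tx":-151,"ty":-20,"tz":-212,"ax":0,"ay":0,"az":0,"grip":20},
    {"tx":-151,"ty":-20,"tz":-212,"ax":0,"ay":0,"az":0,"grip":20},
    {"tx":-151,"ty":-20,"tz":-212,"ax":0,"ay":0,"az":0,"grip":20},
  ],
)

```text
time_s: 3.5
tcp_pos: [0.5361, 0.112, 0.0235]
tcp_rot: [-3.138, 0.001, -3.019]
ft_force: [-0.2, -4.8, 2.3]
grip_width: 0.028
```

The grip reads 28 mm, which matches the knob. Pulling back 22 mm along the vise's −x.

Request:
step_arm(
  newtons=20,
  steps=[
    {"tx":-4,"ty":0.5,"tz":0,"ax":0,"ay":0,"az":0,"grip":20},
    {"tx":-8,"ty":0,"tz":0,"ax":0,"ay":0,"az":0,"grip":20},
    {"tx":-12,"ty":0,"tz":0,"ax":0,"ay":0,"az":0,"grip":20},
    {"tx":-16,"ty":-1,"tz":0,"ax":0,"ay":0,"az":0,"grip":20},
    {"tx":-20,"ty":-1.5,"tz":0,"ax":0,"ay":0,"az":0,"grip":20},
    {"tx":-23,"ty":-2,"tz":0,"ax":0,"ay":0,"az":0,"grip":20},
    {"tx":-23,"ty":-2,"tz":0,"ax":0,"ay":0,"az":0,"grip":20},
    {"tx":-23,"ty":-2,"tz":0,"ax":0,"ay":0,"az":0,"grip":20},
    {"tx":-23,"ty":-2,"tz":0,"ax":0,"ay":0,"az":0,"grip":60},
    {"tx":-23,"ty":-2,"tz":0,"ax":0,"ay":0,"az":0,"grip":60},
    {"tx":-23,"ty":-2,"tz":0,"ax":0,"ay":0,"az":0,"grip":60},
  ],
)

```text
time_s: 4.88
tcp_pos: [0.5122, 0.1115, 0.0226]
tcp_rot: [3.141, -0.0, -3.02]
ft_force: [-0.7, 0.2, 0.8]
grip_width: 0.0522
```

The arm moved 23 mm. Rising, turning a quarter turn, and going above the rib.

Request:
step_arm(
  newtons=40,
  steps=[
    {"tx":0,"ty":0,"tz":40,"ax":0,"ay":0,"az":0,"grip":60},
    {"tx":0,"ty":0,"tz":95,"ax":0,"ay":0,"az":0,"grip":60},
    {"tx":10,"ty":0,"tz":140,"ax":0,"ay":0,"az":-0.17,"grip":60},
    {"tx":30,"ty":0,"tz":150,"ax":0,"ay":0,"az":-0.34,"grip":60},
    {"tx":50,"ty":0,"tz":150,"ax":0,"ay":0,"az":-0.52,"grip":50},
    {"tx":75,"ty":1,"tz":150,"ax":0,"ay":0,"az":-0.7,"grip":50},
    {"tx":100,"ty":1,"tz":150,"ax":0,"ay":0,"az":-0.88,"grip":50},
    {"tx":125,"ty":2,"tz":150,"ax":0,"ay":0,"az":-1.06,"grip":50},
    {"tx":150,"ty":2,"tz":150,"ax":0,"ay":0,"az":-1.24,"grip":50},
    {"tx":168,"ty":2,"tz":150,"ax":0,"ay":0,"az":-1.42,"grip":50},
    {"tx":168,"ty":2,"tz":150,"ax":0,"ay":0,"az":-1.571,"grip":50},
    {"tx":168,"ty":2,"tz":150,"ax":0,"ay":0,"az":-1.571,"grip":50},
  ],
)

```text
time_s: 6.38
tcp_pos: [0.6802, 0.1135, 0.1721]
tcp_rot: [-3.141, -0.0, 1.694]
ft_force: [-0.8, 0.9, -0.3]
grip_width: 0.0502
```

```bash
python3 - <<'E'
from h import *
im=snap('wrist','w3'); o=ctrl.get_obs(); print(o['time_s'],o['tcp_pos'],o['tcp_rot'],o['joint_pos'])
E
```

```text
6.425 [0.6801449  0.11353157 0.17229034] [-3.14092893e+00 -1.19737466e-04  1.69462316e+00] [ 8.75473281e-02  2.36618874e-01  1.59408647e+00  9.88888227e-05
  1.31155494e+00 -3.63049233e-02]
```

View pics/w3.png

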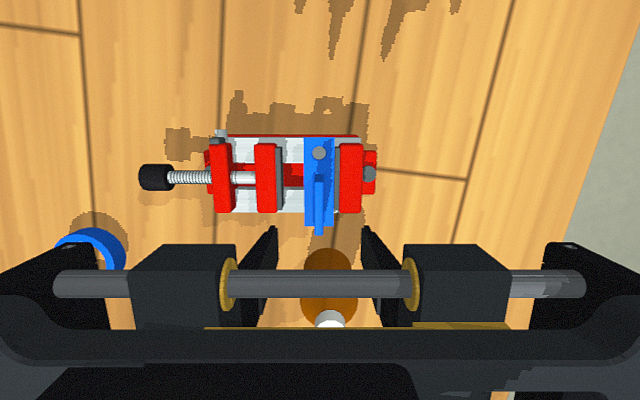

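The jaw is open by about 22 mm. The tab still lies level against the fixed jaw, with its hole at (319,153) and the rib top running from (319,176) to (319,234).

```bash
python3 - <<'E'
from h import *
for n,a in dict(hole=(319,153,.048),ribH=(319,176.5,.088),ribT=(319,234,.088),strapR=(333.5,138,.048),strapL=(305,138,.048),strapend=(319,138,.048),gap=(344,180,.05),mj=(276,180,.05)).items(): print(n,px('w3',*a).round(4))
print(proj('w3',(.68,.1135,.088)),proj('w3',(.68,.1135,.1723)))
E
```

```text
hole [0.6757 0.1562 0.048 ]
ribH [0.6777 0.1404 0.088 ]
ribT [0.6842 0.0882 0.088 ]
strapR [0.6878 0.1721 0.048 ]
strapL [0.6606 0.1687 0.048 ]
strapend [0.6739 0.1704 0.048 ]
gap [0.7035 0.1331 0.05  ]
mj [0.6368 0.1248 0.05  ]
(np.float64(317.8458349859531), np.float64(206.72724334952136)) (np.float64(317.2430945289695), np.float64(244.82976222017123))
```

Request:
step_arm(
  newtons=45,
  steps=[
    {"tx":1,"ty":0.5,"tz":-40,"ax":0,"ay":0,"az":0,"grip":36},
    {"tx":1,"ty":0.5,"tz":-75,"ax":0,"ay":0,"az":0,"grip":36},
    {"tx":1,"ty":0.5,"tz":-100,"ax":0,"ay":0,"az":0,"grip":36},
    {"tx":1,"ty":0.5,"tz":-114,"ax":0,"ay":0,"az":0,"grip":36},
    {"tx":1,"ty":0.5,"tz":-119,"ax":0,"ay":0,"az":0,"grip":36},
    {"tx":1,"ty":0.5,"tz":-119,"ax":0,"ay":0,"az":0,"grip":36},
    {"tx":1,"ty":0.5,"tz":-119,"ax":0,"ay":0,"az":0,"grip":0},
    {"tx":1,"ty":0.5,"tz":-119,"ax":0,"ay":0,"az":0,"grip":0},
    {"tx":1,"ty":0.5,"tz":-119,"ax":0,"ay":0,"az":0,"grip":0},
    {"tx":1,"ty":0.5,"tz":-119,"ax":0,"ay":0,"az":0,"grip":0},
    {"tx":1,"ty":0.5,"tz":-119,"ax":0,"ay":0,"az":0,"grip":0},
  ],
)

```text
time_s: 7.8
tcp_pos: [0.68, 0.1137, 0.0541]
tcp_rot: [-3.138, 0.0, 1.692]
ft_force: [-5.1, -0.5, 4.8]
grip_width: 0.0079
```

The grip reads 8 mm, so the rib is held. Lifting clear, and then computing the tester pose from the pictures I already have.

Request:
step_arm(
  newtons=45,
  steps=[
    {"tx":0,"ty":0,"tz":10,"ax":0,"ay":0,"az":0,"grip":0},
    {"tx":0,"ty":0,"tz":30,"ax":0,"ay":0,"az":0,"grip":0},
    {"tx":0,"ty":0,"tz":70,"ax":0,"ay":0,"az":0,"grip":0},
    {"tx":0,"ty":0,"tz":120,"ax":0,"ay":0,"az":0,"grip":0},
    {"tx":0,"ty":0,"tz":160,"ax":0,"ay":0,"az":0,"grip":0},
    {"tx":0,"ty":0,"tz":160,"ax":0,"ay":0,"az":0,"grip":0},
  ],
)

```text
time_s: 8.55
tcp_pos: [0.6846, 0.1142, 0.2215]
tcp_rot: [3.129, 0.0, 1.692]
ft_force: [0.2, 0.2, -0.3]
grip_width: 0.0078
```

```bash
python3 - <<'E'
from h import *
T=lambda x,y,z: px('top0',240+x/5,140+y/5,z).round(4)
for n,a in dict(pointer=(638,112,.07),clip=(646,166,.07),block=(664,343,.06),front=(655,272,.07),back=(630,42,.07)).items(): print(n,T(*a))
for n,a in dict(pointer=(45,159,.07),clip=(45.5,126,.07),block=(37,18,.06),front=(37,62,.07),back=(62,202,.07)).items(): print('w2',n,px('w2',*a).round(4))
print(ctrl.get_obs()['tcp_pos'],ctrl.get_obs()['grip_width'])
E
```

```text
pointer [ 0.6911 -0.1715  0.07  ]
clip [ 0.6559 -0.1755  0.07  ]
block [ 0.5444 -0.1846  0.06  ]
front [ 0.5877 -0.1791  0.07  ]
back [ 0.7373 -0.1677  0.07  ]
w2 pointer [ 0.6926 -0.1706  0.07  ]
w2 clip [ 0.6563 -0.1662  0.07  ]
w2 block [ 0.5494 -0.1718  0.06  ]
w2 front [ 0.5924 -0.1678  0.07  ]
w2 back [ 0.7407 -0.1566  0.07  ]
[0.6845804  0.11417463 0.22154993] 0.007818456228563586
```

Both views agree on a tester yaw of about 0.08, with the pin near (0.545,−0.18) and about 35 mm from pointer to clip. I'm carrying the tab to just short of the pin for a close look.

Request:
step_arm(
  newtons=45,
  steps=[
    {"tx":-25,"ty":-30,"tz":0,"ax":0,"ay":0,"az":-0.12,"grip":0},
    {"tx":-50,"ty":-62,"tz":0,"ax":0,"ay":0,"az":-0.29,"grip":0},
    {"tx":-75,"ty":-94,"tz":0,"ax":0,"ay":0,"az":-0.46,"grip":0},
    {"tx":-100,"ty":-125,"tz":0,"ax":0,"ay":0,"az":-0.63,"grip":0},
    {"tx":-125,"ty":-156,"tz":0,"ax":0,"ay":0,"az":-0.8,"grip":0},
    {"tx":-150,"ty":-187,"tz":0,"ax":0,"ay":0,"az":-0.97,"grip":0},
    {"tx":-175,"ty":-218,"tz":0,"ax":0,"ay":0,"az":-1.14,"grip":0},
    {"tx":-200,"ty":-250,"tz":-10,"ax":0,"ay":0,"az":-1.31,"grip":0},
    {"tx":-225,"ty":-281,"tz":-25,"ax":0,"ay":0,"az":-1.48,"grip":0},
    {"tx":-240,"ty":-300,"tz":-40,"ax":0,"ay":0,"az":-1.6,"grip":0},
    {"tx":-245,"ty":-306,"tz":-40,"ax":0,"ay":0,"az":-1.614,"grip":0},
    {"tx":-245,"ty":-306,"tz":-40,"ax":0,"ay":0,"az":-1.614,"grip":0},
  ],
)

```text
time_s: 10.05
tcp_pos: [0.4366, -0.1922, 0.1741]
tcp_rot: [3.142, -0.001, 0.079]
ft_force: [1.0, 0.1, 0.0]
grip_width: 0.0076
```

Request:
step_arm(
  steps=[
    {"tx":0,"ty":0,"tz":0,"ax":0,"ay":0,"az":0,"grip":0},
    {"tx":0,"ty":0,"tz":0,"ax":0,"ay":0,"az":0,"grip":0},
    {"tx":0,"ty":0,"tz":0,"ax":0,"ay":0,"az":0,"grip":0},
  ],
)

```text
time_s: 10.42
tcp_pos: [0.4368, -0.1918, 0.1739]
tcp_rot: [3.141, -0.0, 0.079]
ft_force: [0.4, 1.1, 0.2]
grip_width: 0.0081
```

```bash
python3 - <<'E'
from h import *
im=snap('wrist','w4'); o=ctrl.get_obs(); print(o['time_s'],o['tcp_pos'],o['tcp_rot'],o['joint_pos'],o['grip_width'])
E
```

```text
10.475 [ 0.43669571 -0.19185398  0.17381582] [ 3.14151014e+00 -2.29760156e-04  7.87879808e-02] [-5.26596307e-01 -2.42051327e-01  2.06913426e+00  6.50320174e-05
  1.31427384e+00  9.65395556e-01] 0.00774512131940912
```

View pics/w4.png

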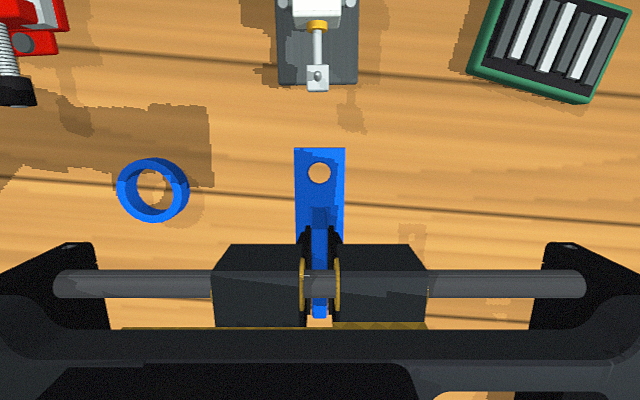

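The held tab looks straight, with its hole at (319.5,173). The pin block is at about (317.5,77). Enlarging to read the pin and hole exactly.

```bash
python3 - <<'E'
from h import *
im=cv2.imread('pics/w4.png'); a=cv2.resize(im[15:105,275:360],None,fx=6,fy=6,interpolation=cv2.INTER_CUBIC);
cv2.imwrite('pics/c4.png',a)
b=im[150:200,290:350].astype(int); m=((b[:,:,2]>150)).astype(np.uint8)
n,l,s,c=cv2.connectedComponentsWithStats(m); 
for i in range(1,n):
    if s[i][4]>30: print(s[i],c[i]+[290,150])
E
```

```text
[  0   0   5  48 203] [291.63546798 174.42857143]
[ 54   0   6  50 267] [346.80898876 175.5505618 ]
[ 18  12  23  21 353] [319.05949008 172.35694051]
```

View pics/c4.png

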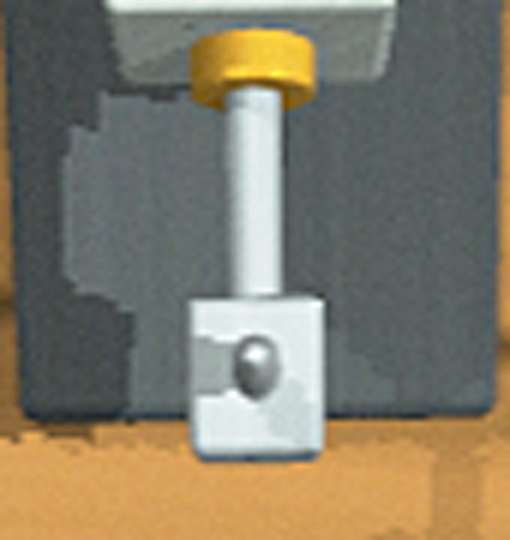

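```bash
python3 - <<'E'
from h import *
print('foot',px('w4',317.3,77.3,.06),'tip',px('w4',317.5,73.3,.08),'block L/R',px('w4',306.5,75,.06),px('w4',329,75,.06))
for z in(.162,.168,.165): print('hole',px('w4',319.06,172.4,z))
print('hole top edge',px('w4',319.06,161.7,.168), 'bot',px('w4',319.06,182.8,.162),'w',px('w4',308,172,.168),px('w4',331,172,.168),'end',px('w4',319,148.5,.168))
for e in(294,),(345,): print(px('w4',e[0],150,.168))
E
```

```text
foot [ 0.54612553 -0.18031967  0.06      ] tip [ 0.54657874 -0.18056802  0.08      ] block L/R [ 0.54725454 -0.17069003  0.06      ] [ 0.54882925 -0.19044442  0.06      ]
hole [ 0.478754   -0.18728153  0.162     ]
hole [ 0.47975014 -0.18720402  0.168     ]
hole [ 0.47925207 -0.18724278  0.165     ]
hole top edge [ 0.4860675  -0.18670034  0.168     ] bot [ 0.47228939 -0.18779695  0.162     ] w [ 0.47946764 -0.18065852  0.168     ] [ 0.48055056 -0.19423068  0.168     ] end [ 0.49370172 -0.18605675  0.168     ]
[ 0.49168734 -0.17164537  0.168     ]
[ 0.49404364 -0.20118363  0.168     ]
```

The hole is at (0.4793,−0.1873), 42.6 mm from the grasp line, matching the earlier view. The pin is at (0.5463,−0.1804). I'm moving to hover just above the pin tip.

Request:
step_arm(
  newtons=45,
  steps=[
    {"tx":20,"ty":2,"tz":-20,"ax":0,"ay":0,"az":0,"grip":0},
    {"tx":40,"ty":4,"tz":-40,"ax":0,"ay":0,"az":0,"grip":0},
    {"tx":60,"ty":6,"tz":-60,"ax":0,"ay":0,"az":0,"grip":0},
    {"tx":67,"ty":7,"tz":-74,"ax":0,"ay":0,"az":0,"grip":0},
    {"tx":67,"ty":7,"tz":-77,"ax":0,"ay":0,"az":0,"grip":0},
    {"tx":67,"ty":7,"tz":-77,"ax":0,"ay":0,"az":0,"grip":0},
    {"tx":67,"ty":7,"tz":-77,"ax":0,"ay":0,"az":0,"grip":0},
  ],
)

```text
time_s: 11.35
tcp_pos: [0.5035, -0.1855, 0.0977]
tcp_rot: [3.141, -0.001, 0.077]
ft_force: [-0.3, -0.4, -0.8]
grip_width: 0.0079
```

```bash
python3 - <<'E'
from h import *
im=snap('wrist','w5'); o=ctrl.get_obs(); print(o['time_s'],o['tcp_pos'],o['tcp_rot'],o['ft_force'])
b=cv2.imread('pics/w5.png')
cv2.imwrite('pics/c5.png',cv2.resize(b[20:220,240:400],None,fx=4,fy=3,interpolation=cv2.INTER_CUBIC)[:600])
E
```

```text
11.4 [ 0.50357358 -0.1855403   0.09767374] [ 3.14070420e+00 -1.45225285e-03  7.74582511e-02] [-0.56790548 -0.27263483 -0.7072008 ]
```

View pics/c5.png

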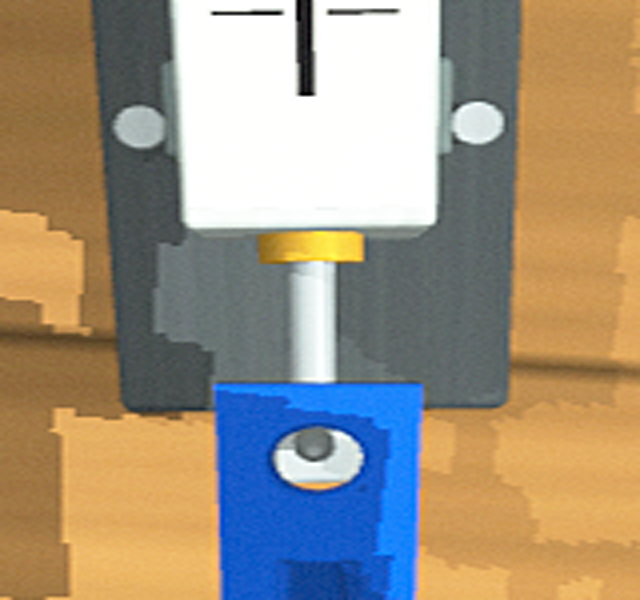

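The pin tip shows inside the hole, at about (318.5,166.5) against a hole centre of (319.5,172.5). I'll convert that offset to millimetres.

```bash
python3 - <<'E'
from h import *
print(px('w5',318.3,167.5,.079), px('w5',319.4,172.5,.0887))
E
```

```text
[ 0.54745632 -0.18045703  0.079     ] [ 0.54593136 -0.18125979  0.0887    ]
```

Request:
step_arm(
  newtons=50,
  steps=[
    {"tx":1.5,"ty":0.8,"tz":-3,"ax":0,"ay":0,"az":0,"grip":0},
    {"tx":1.5,"ty":0.8,"tz":-9,"ax":0,"ay":0,"az":0,"grip":0},
    {"tx":1.5,"ty":0.8,"tz":-15,"ax":0,"ay":0,"az":0,"grip":0},
    {"tx":1.5,"ty":0.8,"tz":-20,"ax":0,"ay":0,"az":0,"grip":0},
    {"tx":1.5,"ty":0.8,"tz":-23.5,"ax":0,"ay":0,"az":0,"grip":0},
    {"tx":1.5,"ty":0.8,"tz":-23.5,"ax":0,"ay":0,"az":0,"grip":0},
    {"tx":1.5,"ty":0.8,"tz":-23.5,"ax":0,"ay":0,"az":0,"grip":0},
    {"tx":1.5,"ty":0.8,"tz":-23.5,"ax":0,"ay":0,"az":0,"grip":0},
  ],
)

```text
time_s: 12.4
tcp_pos: [0.5051, -0.1845, 0.0734]
tcp_rot: [3.141, -0.0, 0.078]
ft_force: [0.0, -0.3, -0.5]
grip_width: 0.0078
```

There's no contact force on the way down, so the hole is over the pin. Drawing out.

Request:
step_arm(
  newtons=55,
  steps=[
    {"tx":-4,"ty":-0.3,"tz":-0.5,"ax":0,"ay":0,"az":0,"grip":0},
    {"tx":-8,"ty":-0.6,"tz":-0.5,"ax":0,"ay":0,"az":0,"grip":0},
    {"tx":-12,"ty":-1,"tz":-0.5,"ax":0,"ay":0,"az":0,"grip":0},
    {"tx":-16,"ty":-1.3,"tz":-0.5,"ax":0,"ay":0,"az":0,"grip":0},
    {"tx":-20,"ty":-1.6,"tz":-0.5,"ax":0,"ay":0,"az":0,"grip":0},
    {"tx":-24,"ty":-1.9,"tz":-0.5,"ax":0,"ay":0,"az":0,"grip":0},
    {"tx":-28,"ty":-2.2,"tz":-0.5,"ax":0,"ay":0,"az":0,"grip":0},
    {"tx":-32,"ty":-2.5,"tz":-0.5,"ax":0,"ay":0,"az":0,"grip":0},
    {"tx":-35,"ty":-2.8,"tz":-0.5,"ax":0,"ay":0,"az":0,"grip":0},
    {"tx":-37,"ty":-2.9,"tz":-0.5,"ax":0,"ay":0,"az":0,"grip":0},
    {"tx":-37,"ty":-2.9,"tz":-0.5,"ax":0,"ay":0,"az":0,"grip":0},
    {"tx":-37,"ty":-2.9,"tz":-0.5,"ax":0,"ay":0,"az":0,"grip":0},
  ],
)

```text
time_s: 13.9
tcp_pos: [0.4686, -0.1876, 0.073]
tcp_rot: [3.141, -0.002, 0.078]
ft_force: [6.9, -0.2, -3.9]
grip_width: 0.0077
```

```bash
python3 - <<'E'
from h import *
snap('wrist','w6'); o=ctrl.get_obs(); print(o['time_s'],o['tcp_pos'],o['tcp_rot'],o['ft_force'])
snap('scene','s6'); snap('top','t6')
b=cv2.imread('pics/w6.png')[0:200,220:420]; r=lambda i,f:cv2.resize(i,None,fx=f,fy=f,interpolation=cv2.INTER_CUBIC)
s=cv2.imread('pics/s6.png')[150:240,195:295]; t=cv2.imread('pics/t6.png')[145:220,340:400]
o=np.zeros((600,800,3),np.uint8); o[:600,:600]=r(b,3); q=r(s,2)[:, :200]; o[:180,600:800]=q; q=r(t,3)[:, :180]; o[200:200+q.shape[0],600:780]=q
cv2.imwrite('pics/c6.png',o)
E
```

```text
13.95 [ 0.46860098 -0.18757644  0.07295201] [ 3.14063850e+00 -2.30542251e-03  7.74950361e-02] [ 6.33079411 -0.52683251 -3.46813744]
```

View pics/c6.png

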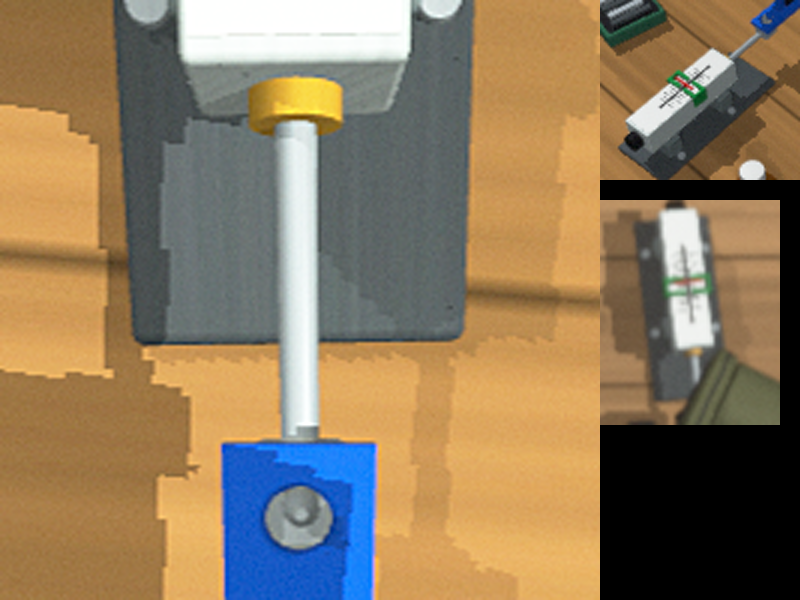

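The pin is in the hole, the spring force is about 6.5 N, and the red pointer shows inside the green clip window in both other views. Measuring its offset.

```bash
python3 - <<'E'
from h import *
u=np.array([np.cos(.078),np.sin(.078)])
for fn,(x0,y0,x1,y1) in dict(s6=(215,175,260,205),t6=(355,150,385,190),top0=(355,150,385,190),scene0=(215,170,270,215)).items():
    b=cv2.imread(f'pics/{fn}.png')[y0:y1,x0:x1].astype(int); B,G,Rr=b[...,0],b[...,1],b[...,2]
    out={}
    for n,m in dict(red=(Rr-G>50)&(Rr-B>50),green=(G-Rr>35)&(G-B>20)).items():
        v,uu=np.nonzero(m); w=(np.abs(Rr-G))[m]; c=(np.average(uu,weights=w)+x0,np.average(v,weights=w)+y0)
        p=px(fn,*c,.075); out[n]=p; print(fn,n,len(v),np.round(c,2),p.round(4))
    print(' pointer-clip along x mm',1000*(out['red']-out['green'])[:2]@u)
b=cv2.imread('pics/s6.png')[170:210,215:262]; t=cv2.imread('pics/t6.png')[155:185,355:385]
cv2.imwrite('pics/c7.png',np.hstack([cv2.resize(b,(470,400),interpolation=cv2.INTER_NEAREST),cv2.resize(t,(330,400),interpolation=cv2.INTER_NEAREST)]))
E
```

```text
s6 red 18 [236.78 191.36] [ 0.6594 -0.1731  0.075 ]
s6 green 112 [239.23 193.19] [ 0.6589 -0.1643  0.075 ]
 pointer-clip along x mm -0.2365184239274578
t6 red 1 [368. 172.] [ 0.6585 -0.1712  0.075 ]
t6 green 36 [369.06 173.14] [ 0.6548 -0.1744  0.075 ]
 pointer-clip along x mm 3.963699822171047
top0 red 3 [367.97 162.  ] [ 0.691  -0.1721  0.075 ]
top0 green 33 [369.36 172.82] [ 0.6558 -0.1754  0.075 ]
 pointer-clip along x mm 35.3376871585244
scene0 red 18 [227.01 199.05] [ 0.6911 -0.1714  0.075 ]
scene0 green 110 [239.16 193.14] [ 0.6589 -0.1645  0.075 ]
 pointer-clip along x mm 31.536898655617236
```

View pics/c7.png

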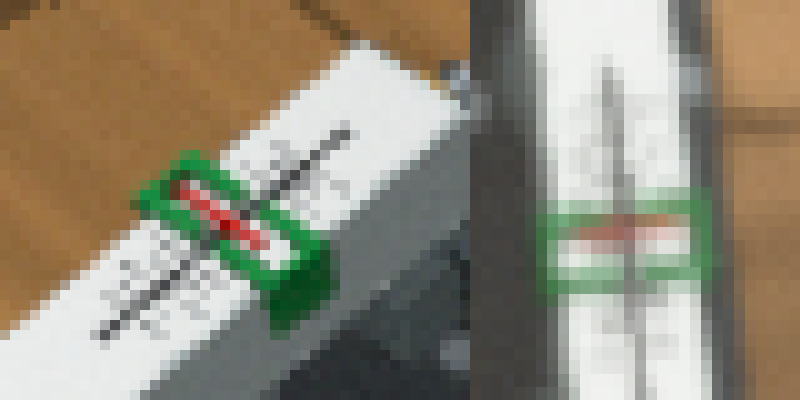

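In both views the pointer stands in the window but about 2–2.5 mm towards the housing bar. The pointer moved about 32.5 mm, against 35.3 mm from home to the window's middle in the first picture. Drawing 2.5 mm more.

Request:
step_arm(
  newtons=55,
  steps=[
    {"tx":-1.5,"ty":-0.1,"tz":0,"ax":0,"ay":0,"az":0,"grip":0},
    {"tx":-2.5,"ty":-0.2,"tz":0,"ax":0,"ay":0,"az":0,"grip":0},
    {"tx":-2.5,"ty":-0.2,"tz":0,"ax":0,"ay":0,"az":0,"grip":0},
    {"tx":-2.5,"ty":-0.2,"tz":0,"ax":0,"ay":0,"az":0,"grip":0},
    {"tx":-2.5,"ty":-0.2,"tz":0,"ax":0,"ay":0,"az":0,"grip":0},
    {"tx":-2.5,"ty":-0.2,"tz":0,"ax":0,"ay":0,"az":0,"grip":0},
  ],
)

```text
time_s: 14.8
tcp_pos: [0.4662, -0.1878, 0.073]
tcp_rot: [3.141, -0.003, 0.078]
ft_force: [7.2, -1.2, -3.1]
grip_width: 0.0078
```

```bash
python3 - <<'E'
from h import *
snap('wrist','w8'); o=ctrl.get_obs(); print(o['time_s'],o['tcp_pos'],o['tcp_rot'],o['ft_force'],o['grip_width'])
snap('scene','s8'); snap('top','t8')
b=cv2.imread('pics/s8.png')[170:210,215:262]; t=cv2.imread('pics/t8.png')[155:185,355:385]; w=cv2.imread('pics/w8.png')[120:240,260:380]
r=cv2.resize
a=np.hstack([r(b,(470,400),interpolation=0),r(t,(330,400),interpolation=0)]); z=np.zeros((200,800,3),np.uint8); z[:,:200]=r(w,(200,200)); z[:,210:800]=r(cv2.imread('pics/t8.png')[100:270,150:470],(590,200))
cv2.imwrite('pics/c8.png',np.vstack([a,z]))
E
```

```text
14.85 [ 0.4662392  -0.18776111  0.07299113] [ 3.14063274e+00 -2.61285198e-03  7.75002049e-02] [ 7.58391161 -0.54967602 -4.37731937] 0.007877319773883812
```

View pics/c8.png

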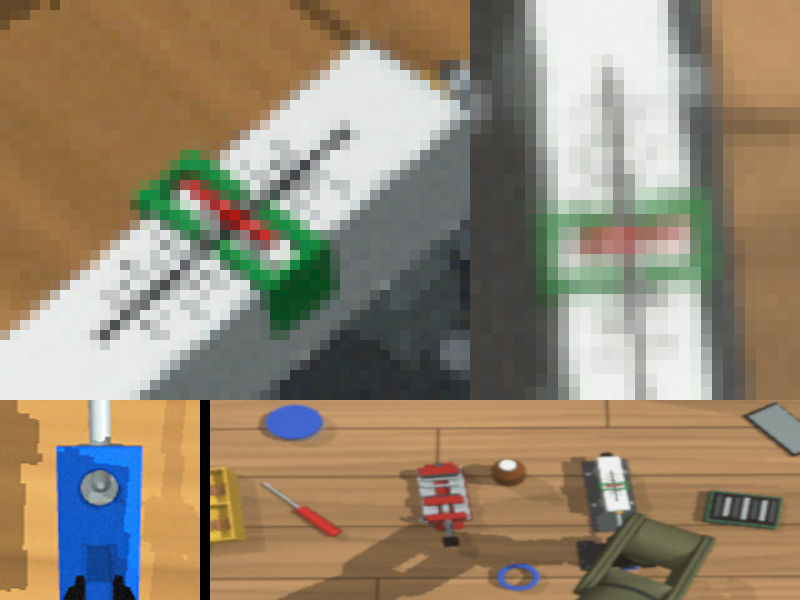

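The pointer is centred in the window in both views. The tab lies flat on the block with the pin in its hole, the force is steady at about 7.5 N, and the bystanders are unmoved. Handing in.

```bash
python3 -c "
from h import *
print(ctrl.close_job())"
```

```text
the job is handed in; nothing more can be done
None
```

I handed the job in at about 14.9 s with the arm still gripping the tab and holding the spring out at the green clip. The hand-in gives no verdict, so the points below are my own last checks.

- **Vise:** I slid the jaw back about 23 mm by the knob, and the tab stayed lying in the vise. I then gripped the tab by its rib and lifted it clear.
- **Pin:** The hole went down over the pin with no contact force.
- **Pointer:** It stands within about 1 mm of the window's middle in both the scene and top pictures. The first pull stopped about 2.5 mm short, so I drew it a further 2.5 mm.
- **Hold:** The pull at the wrist is about 7.5 N along the draw, as expected for about 35 mm. The fingers read 7.9 mm on the 8 mm rib with the grip set to 55 N, and the tab looks level with the pin still in its hole.
- **Bystanders:** They looked unmoved in the last top picture.

**What disagreed:**
- The first move call was refused because I had left out some fields. Nothing moved.
- An early wrist view from far off put the tester about 10 mm aside in y. I used close-up measurements instead.
- About 3–4 N of downward force remains on the wrist. I took it to be the load from the pull and did not look into it further.

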